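Find the stamped parts crate and push it to the dispatch line

TASK

Two like parts crates stand in front of the low stop bar, and one of them has an orange stamp underneath. With the fingertips, tip the left crate (as the robot sees it) backwards over the bar until it lies on its far wall with its underside facing the robot, then the right one likewise. Then push the stamped crate sideways, still lying so, until it lies across the yellow dispatch line; leave the other lying where it was tipped, lift nothing, and disturb nothing else.

Things in the scene. Friction and masses are not known exactly. Their poses are not given: they have to be found in the camera images.
- crate_a: One of two like crates, either may be the left one: blue, open-topped, dark base; 85 mm deep (its x, front to back), 120 mm wide (its y), 75 mm high, flat walls 3 mm thick, about 0.3 kg, centre of mass about 26 mm up. Origin: centre of the underside; z up, x away from the robot.
- crate_b: Twin of crate_a, same size and axes. Either crate, once its far foot meets the stop bar, tips about that foot when its near wall is pushed away from the robot about 55 mm up; that point moves on an arc about the foot. Beyond some 58 degrees it goes over by itself and lies on its far wall, propped level or up to 6 degrees past it by the bar, standing about 90 mm high there.
- stamp (a point): Centre of the orange stamp (ring 68 mm across with a dot) in the middle of the underside of the one stamped crate: the crate whose origin lies within 5 mm of this point is the stamped one. It cannot be seen while the crate stands flat.
- crate_a_far_foot (a point): Middle of crate_a's lower far edge (x = +42 mm on its underside), about which it tips; on the bench when the crate stands or is tipped.
- crate_b_far_foot (a point): The same point of crate_b.
- stop_bar: Flat aluminium bar fixed to the bench, 10 mm (x) by 440 mm (y), 6 mm high. Origin: centre of its underside; x points away from the robot, y to the left along the bar. The crates stand in front of it (on its -x side), a gap of 5 to 22 mm off, one on each side of its middle.
- dispatch_line: Yellow tape line flat on the bench, 25 mm wide, 240 mm long along its x, at right angles to the stop bar and passing under it, between the two crates. Origin: its centre, at the bar.
- mix_cup: White mixing cup, loose, 59 mm across and 50 mm high, nearer the robot than the crates; bystander. Origin: centre of its underside.
- former: Cream half-round former, loose, 34 x 72 x 37 mm high, nearer the robot than the crates; bystander. Origin: centre of its underside.
- tape_roll: White tape roll, loose, 68 mm across, 19 mm high, lying at the left front; bystander. Origin: centre of its underside.

How it is judged:
On the way, in this order (a step that is already met when the one before it is completed fails the run):
1. the left crate lies still on its far wall, underside to the robot (((y of crate_a in the frame of stop_bar above 0 m and angle between crate_a's own x axis and vertical above 2.85 rad and linear speed of crate_a below 0.02 m/s) or (y of crate_b in the frame of stop_bar above 0 m and angle between crate_b's own x axis and vertical above 2.85 rad and linear speed of crate_b below 0.02 m/s))), for 0.3 s.
2. then the right crate lies likewise (((y of crate_a in the frame of stop_bar below 0 m and angle between crate_a's own x axis and vertical above 2.85 rad and linear speed of crate_a below 0.02 m/s) or (y of crate_b in the frame of stop_bar below 0 m and angle between crate_b's own x axis and vertical above 2.85 rad and linear speed of crate_b below 0.02 m/s))), for 0.3 s.
At the end, for the whole second after the job is handed in: The stamped crate lies still on its far wall (within 17 degrees) across the dispatch line, its underside's centre within 50 mm of the line sideways and 80 mm of the line's middle along it; the other crate lies still on its far wall, its far foot within 60 mm of where it stood at first (y of crate_a in the frame of dispatch_line between -0.05 and 0.05 m and x of crate_a in the frame of dispatch_line between -0.08 and 0.08 m and angle between each of crate_a, crate_b's own x axis and vertical above 2.85 rad and linear speed of each of crate_a, crate_b below 0.02 m/s and height (world z) of each of crate_a_far_foot, crate_b_far_foot below 0.03 m and distance of crate_b_far_foot from where it was at the start of the episode below 0.06 m); the robot touches nothing.
It fails at once if a crate is lifted (its far foot more than 40 mm up) (height (world z) of any of crate_a_far_foot, crate_b_far_foot above 0.04 m).
It fails at once if a crate is rolled on beyond its back (its top turned under, more than 2 rad) (angle between any of crate_a, crate_b's own z axis and vertical above 2 rad).
It fails at once if the unstamped crate is pushed away (its far foot more than 80 mm) (distance of crate_b_far_foot from where it was at the start of the episode above 0.08 m).
It fails at once if a bystander is moved more than 30 mm (distance of any of mix_cup, former, tape_roll from where it was at the start of the episode above 0.03 m).
It also fails if it takes over 61 s, if anything falls off the work surface, if the arm or the gripper's body presses on something with over 40 N, if the wrist force passes 120 N, or if a joint passes its speed limit or range.

ROBOT

A 6-joint arm with a two-finger parallel gripper is mounted at the origin on a cart in front of the work surface, level with it; the furniture and walls round the work are solid. World frame = base frame: x ahead of the robot, y to its left, z up, the work surface at z = 0. Lengths are in m, angles in rad, forces in N, time in s.
With the tool pointing down it reaches from about 0.25 to 0.775 m from the base axis. Payload 4 kg.
Tool frame: the origin (TCP) lies at the centre of the arm's flange, where the gripper is bolted on; the fingertips stand ahead of it and the grasp point (between the pads) lies 180 mm ahead of it (robot.tcp_to_tips is the z of the fingertips in the tool frame, in m); z points along the fingers, y is the direction in which the jaws open and shut (so a half turn about z gives the same grasp; the last joint's range is limited). The gripper opens to 94 mm and grips with 3 to 60 N. Pads are 16 mm wide; open, the fingers measure 119 mm over their backs; the gripper's body (75 mm by 177 mm) begins 78 mm behind the grasp point.
Start: joints at [-1.218, 0.087, 1.371, -0, 1.684, -0.103], TCP at [0.242, -0.494, 0.405] pointing down, gripper open.
Joint ranges: [-3.1, 3.1], [-0.76, 2.03], [0.27, 2.55], [-1.08, 4.22], [0.17, 2.65], [-2.57, 2.57]. Speed limits (rad/s): [2.79, 2.79, 3.14, 3.14, 3.14, 3.14].

INTERFACE

Orientations are given as [roll, pitch, yaw] about the fixed x, y, z axes, in that order (R = Rz(yaw) Ry(pitch) Rx(roll)).
In Python, from bench import robot gives the robot as it stands.
- The arm moves only by the tool move_arm, never from a script. Its argument "increments" is a list that holds one entry, the list of rows, each a list of 7 numbers: the opening, from 0 (shut) to 1 (fully open), then the shift along the tool's x, y, z as a fraction of full scale, then the turn, a rotation vector about the tool's x, y, z as a fraction of full scale. In form: [[[jaw, dx, dy, dz, rx, ry, rz], ...]]. A call has 1 to 8 rows; each row is the pose to reach, as a shift and turn from the pose commanded when the call began, along the tool's axes at that moment; what a row does not reach only later rows make up. Full scale, the value 1, is 0.1 m for a shift and pi/2 rad for a turn. A row lasts 1/12 s, in which the tool goes at most 41.7 mm and 7.16 degrees, less where a joint would pass 70% of its speed; a pose out of reach is approached as far as the arm can. A call with a number of a shift or a turn outside -1 to 1 is refused whole. A call with a gripper value outside its range is refused whole. The fingers move at their own pace and stop on an object; the grip force is fixed at half the most. Time passes only in rows, so rows that repeat a pose let the fingers close. It gives the time, the measured TCP pose, the force and the opening at its end, in the units of the state.
- robot.get_obs(): the state, without advancing time (a new reading comes with each control period).
- robot.snapshot(name): name is "scene" or "top" or "wrist"; returns (picture, depth): 384x512x3 uint8, red, green, blue; 384x512 float32, m along the optical axis (not along the pixel's ray), 0 where there is no reading.
- robot.camera_params(name): a dict with "mtx" (3x3 intrinsics, pixels), "R" (3x3) and "t" (3): a world point X has camera coordinates R X + t. Camera axes: x right, y down, z forward; pixel columns grow to the right and rows downward; lengths in m; the calibration is good to about 2 mm. A picture is of the moment at which its call begins: read the wrist's pose just before it. camera_params takes no time and is no camera call; for the wrist camera it gives the pose at the moment of the call.
- robot.close_job(): hands the job in, once; it reports no verdict.
The state is a dict: "time": time; "joint_positions": joint angles; "qvel": joint speeds; "joint_torque": joint torques, N m; "tool_pos": TCP position; "ee_rot": TCP orientation; "wrist_force": force on the tool from outside, world axes, zero at the start; "wrist_torque": the same for the moment, N m; "width": finger opening in m.
Only numpy, scipy, OpenCV 4.12 (cv2) and the standard library are available. Lean on these libraries where they do the work, as an engineer would, in place of code of your own. Each camera call takes 0.05 s, during which the arm holds its last target.

## Working session

There is one attempt and no reset: what is moved stays moved. The work goes in short steps, Python scripts to look and compute and a tool call to move; the robot and the scene stay as the last step left them, time stands still between calls to the robot, and variables do not carry over. Pictures are saved under pics/ and viewed, and the job is handed in when it is done.

Besides the shell and the picture viewer there is one more tool, called after ">>>" in YAML: its name, and indented under it one key for each argument. move_arm: Moves the arm, as the interface text tells. Its arguments: {"type":"object","properties":{"increments":{"type":"array","items":{"type":"array","items":{"type":"array","items":{"type":"number","minimum":-1,"maximum":1}}}}},"required":["increments"]}

```bash
ls; mkdir -p pics; python3 - <<'E'
from bench import robot
import cv2
o=robot.get_obs(); print(o, robot.tcp_to_tips)
for n in("scene","top"):
    p,d=robot.snapshot(n); cv2.imwrite(f"pics/{n}0.png",cv2.cvtColor(p,cv2.COLOR_RGB2BGR)); c=robot.camera_params(n); print(n,c, -c["R"].T@c["t"])
E
```

```text
pics
{'time': 0.0, 'joint_positions': array([-1.21809726e+00,  8.79525259e-02,  1.37225568e+00, -1.30505521e-05,
        1.68360452e+00, -1.03134342e-01]), 'qvel': array([-0.00013068, -0.00056647, -0.00124074,  0.00221161, -0.0006622 ,
        0.00016955]), 'joint_torque': array([ 3.71119240e-04, -3.40184212e+01, -3.02423537e+01,  7.16995192e-02,
        3.31083569e-02, -1.71388774e-04]), 'tool_pos': array([ 0.24205295, -0.49374423,  0.40350433]), 'ee_rot': array([-3.13938305e+00, -2.15657466e-04,  4.55831718e-01]), 'wrist_force': array([ 0.57061165,  0.84815369, -0.93203563]), 'wrist_torque': array([0.04215166, 0.00673617, 0.02842643]), 'width': 0.09424346992459891} 0.1992
scene {'mtx': array([[360.85791073,   0.        , 260.26779007],
       [  0.        , 360.85791073, 190.6804204 ],
       [  0.        ,   0.        ,   1.        ]]), 'R': array([[-0.67844766, -0.73443485,  0.01772659],
       [-0.39050074,  0.34008395, -0.85548354],
       [ 0.62226839, -0.58732305, -0.51752651]]), 't': array([0.43517145, 0.16556712, 0.67097756])} [-0.05763299  0.65737894  0.48117452]
top {'mtx': array([[483.88727902,   0.        , 253.94943082],
       [  0.        , 483.88727902, 191.57531281],
       [  0.        ,   0.        ,   1.        ]]), 'R': array([[ 0.01114821, -0.9997311 , -0.02033339],
       [-0.99437566, -0.00894208, -0.10553242],
       [ 0.10532222,  0.02139553, -0.99420796]]), 't': array([0.13819583, 0.51159064, 1.11840145])} [0.38938012 0.11880456 1.16872301]
```

View pics/scene0.png

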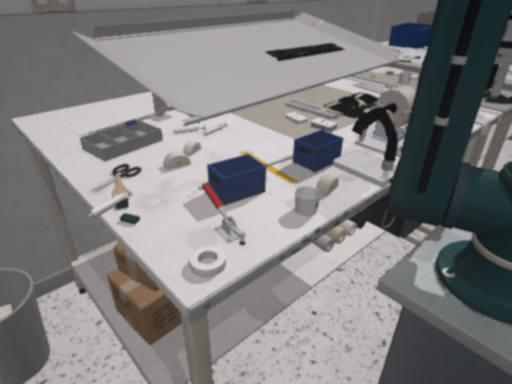

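View pics/top0.png

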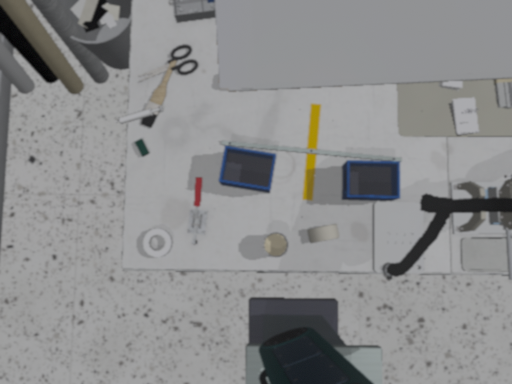

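The scene view shows the two blue crates at about (237,178) and (318,150), with the cup, former, tape roll and a black gooseneck at right. The top view shows the left crate at about (248,169), the right one at (371,180), the bar from (222,143) to (399,160) and the yellow line at (312,150). A grey panel hangs at the back. Next I'll measure these.

```bash
cat > h.py <<'E'
from bench import robot
import cv2, numpy as np
def ray(c,uv,z):
    R,t,M=c["R"],c["t"],c["mtx"]; C=-R.T@t
    d=R.T@np.linalg.solve(M,np.array([uv[0],uv[1],1.0]))
    return C+d*(z-C[2])/d[2]
def cloud(c,d):
    v,u=np.mgrid[:384,:512]; M=c["mtx"]
    P=np.stack([(u-M[0,2])*d/M[0,0],(v-M[1,2])*d/M[1,1],d],-1)
    return (P-c["t"])@c["R"]
def save(n,p,f=1,roi=None):
    q=cv2.cvtColor(p,cv2.COLOR_RGB2BGR)
    if roi: q=q[roi[1]:roi[3],roi[0]:roi[2]]
    cv2.imwrite(n,cv2.resize(q,None,fx=f,fy=f,interpolation=cv2.INTER_CUBIC))
E
python3 - <<'E'
from h import *
c=robot.camera_params("top"); p,d=robot.snapshot("top")
np.savez("top0.npz",p=p,d=d)
W=cloud(c,d); save("pics/topz.png",p,3,(190,80,450,275))
h=cv2.cvtColor(p,cv2.COLOR_RGB2HSV)
def cc(m,name,z,amin=60):
    n,l,s,ce=cv2.connectedComponentsWithStats(m.astype(np.uint8))
    for i in range(1,n):
        if s[i,4]<amin: continue
        pts=np.argwhere(l==i)[:,::-1]
        r=cv2.minAreaRect(pts.astype(np.float32)); b=cv2.boxPoints(r)
        w=np.array([ray(c,x,z) for x in b])
        print(name,s[i],r,'\n',w[:,:2].round(4).tolist(),'cen',ray(c,r[0],z).round(4),'sides',np.linalg.norm(w[0]-w[1]).round(4),np.linalg.norm(w[1]-w[2]).round(4))
cc((h[...,0]>18)&(h[...,0]<32)&(h[...,1]>170)&(h[...,2]>140),"yellow",0)
# by height
roi=np.zeros((384,512),bool); roi[100:262,130:440]=1
for (x,y) in [(424,203),(393,270),(198,190),(196,220),(157,242),(275,244),(322,233),(382,205),(300,70),(300,86),(450,60),(450,120),(248,150),(371,163),(420,250)]:
    print((x,y),W[y,x].round(3))
m=roi&(W[...,2]>0.06)&(W[...,2]<0.09); cc(m,"h70",0.075)
m=roi&(W[...,2]>0.012)&(W[...,2]<0.06); cc(m,"h30",0.03)
pan=(W[...,2]>0.12)&(d>0)&(W[...,0]>0.3); q=W[pan]; print('tall',q.min(0),q.max(0))
for r in range(0,100,10): print(r,W[r,[230,320,420,500]].round(2).tolist())
print(np.round(W[203,390:450:6],2).tolist())
E
```

```text
yellow [309 105  11  43 317] ((313.6021423339844, 126.0090103149414), (7.412377834320068, 42.628501892089844), 5.04245138168335) 
 [[0.6243, 0.0128], [0.7309, 0.0035], [0.7294, -0.0147], [0.6228, -0.0053]] cen [ 0.6766 -0.0009  0.    ] sides 0.107 0.0183
yellow [304 154  11  45 175] ((309.0860900878906, 176.0532684326172), (7.423931121826172, 44.63412857055664), 5.19442892074585) 
 [[0.4988, 0.0241], [0.608, 0.0143], [0.6064, -0.0037], [0.4973, 0.0063]] cen [0.5524 0.0103 0.    ] sides 0.1096 0.0181
(424, 203) [ 0.48  -0.231  0.104]
(393, 270) [ 0.335 -0.156  0.123]
(198, 190) [0.509 0.271 0.068]
(196, 220) [0.442 0.281 0.021]
(157, 242) [ 0.389  0.377 -0.001]
(275, 244) [0.387 0.092 0.017]
(322, 233) [ 0.414 -0.016  0.039]
(382, 205) [ 0.482 -0.16   0.019]
(300, 70) [0.762 0.044 0.156]
(300, 86) [0.727 0.044 0.154]
(450, 60) [ 0.784 -0.277  0.158]
(450, 120) [ 0.694 -0.335 -0.001]
(248, 150) [0.601 0.157 0.076]
(371, 163) [ 0.577 -0.129  0.05 ]
(420, 250) [ 0.379 -0.201  0.163]
h70 [218 145  58  46 485] ((246.58106994628906, 167.51351928710938), (52.60767364501953, 37.31857299804687
[... 3268 characters left out ...]
0.19], [0.82, 0.0, 0.17], [0.83, -0.21, 0.16], [0.82, -0.38, 0.17]]
50 [[0.79, 0.19, 0.19], [0.8, 0.0, 0.17], [0.8, -0.21, 0.16], [0.8, -0.38, 0.16]]
60 [[0.77, 0.19, 0.19], [0.78, 0.0, 0.16], [0.78, -0.21, 0.16], [0.79, -0.38, 0.15]]
70 [[0.75, 0.19, 0.18], [0.76, 0.0, 0.16], [0.76, -0.21, 0.15], [0.77, -0.39, 0.15]]
80 [[0.73, 0.19, 0.18], [0.74, 0.0, 0.15], [0.74, -0.21, 0.15], [0.39, 0.12, 1.17]]
90 [[0.72, 0.2, 0.15], [0.77, -0.02, -0.0], [0.77, -0.26, -0.0], [0.76, -0.45, 0.01]]
[[0.49, -0.18, 0.02], [0.49, -0.19, 0.02], [0.49, -0.21, 0.01], [0.49, -0.22, 0.02], [0.49, -0.24, 0.02], [0.48, -0.23, 0.09], [0.48, -0.23, 0.11], [0.48, -0.24, 0.12], [0.48, -0.25, 0.14], [0.48, -0.26, 0.14]]
```

View pics/topz.png

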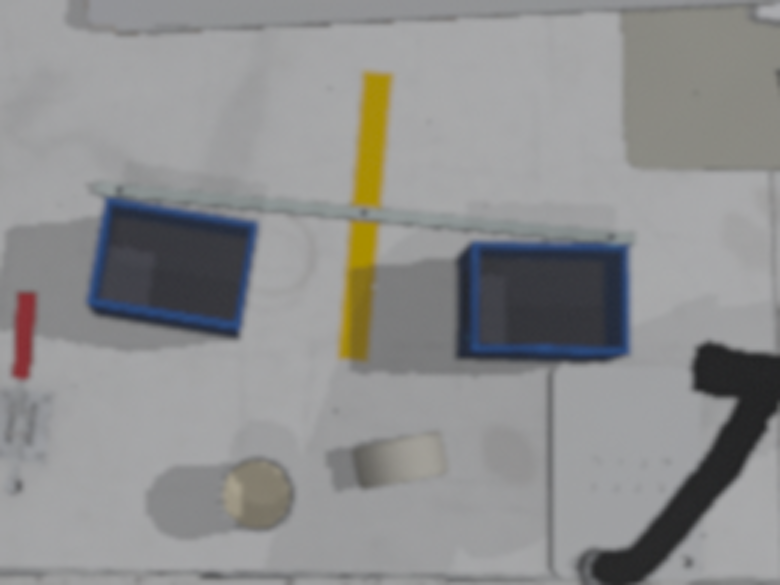

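```bash
python3 - <<'E'
from h import *
c=robot.camera_params("top"); z=np.load("top0.npz"); W=cloud(c,z["d"])
for uv in [(221.7,142.7),(400,159.3),(311,150.7)]: print(ray(c,uv,0.006).round(4))
ws=[ray(c,u,0) for u in [(314.4,104.5),(305.5,199.5)]];print(ws)
m=(W[...,2]>0.07)&(W[...,0]<0.56)&(W[...,0]>0.3)&(W[...,1]<-0.1)&(W[...,1]>-0.35)
q=W[m]
for x in np.arange(.32,.56,.02):
    s=q[(abs(q[:,0]-x)<.01)]
    s=s[~((s[:,2]<0.08)&(s[:,1]>-.195))]
    if len(s): print(x.round(2),s.min(0).round(3),s.max(0).round(3))
E
```

```text
[0.6321 0.2241 0.006 ]
[ 0.5942 -0.2087  0.006 ]
[0.6138 0.0061 0.006 ]
[array([ 0.73082317, -0.002984  ,  0.        ]), array([0.49502846, 0.01897387, 0.        ])]
0.32 [ 0.321 -0.18   0.082] [ 0.33  -0.153  0.124]
0.34 [ 0.33  -0.192  0.081] [ 0.35  -0.153  0.152]
0.36 [ 0.35  -0.204  0.083] [ 0.37  -0.165  0.162]
0.38 [ 0.37  -0.221  0.142] [ 0.389 -0.178  0.167]
0.4 [ 0.391 -0.236  0.148] [ 0.409 -0.193  0.175]
0.42 [ 0.411 -0.35   0.07 ] [ 0.43  -0.208  0.174]
0.44 [ 0.43  -0.349  0.07 ] [ 0.45  -0.221  0.171]
0.46 [ 0.45  -0.35   0.077] [ 0.47  -0.23   0.159]
0.48 [ 0.47  -0.35   0.076] [ 0.49  -0.228  0.146]
0.5 [ 0.49 -0.35  0.07] [ 0.51  -0.23   0.133]
0.52 [ 0.51  -0.35   0.071] [ 0.529 -0.339  0.133]
0.54 [ 0.531 -0.35   0.071] [ 0.532 -0.339  0.081]
```

The left crate is about 18 mm from the bar and the right one about 16 mm. The bar's yaw is about -5°. Next I'll write a helper that works out the moves.

```bash
cat > go.py <<'E'
import sys
from h import *
from scipy.spatial.transform import Rotation as Ro
# usage: go.py x y ztip yaw ; prints row fractions from measured pose
def rows(x,y,zt,yaw):
    o=robot.get_obs(); R=Ro.from_euler('xyz',o["ee_rot"])
    d=R.inv().apply(np.array([x,y,zt+robot.tcp_to_tips])-o["tool_pos"])
    T=Ro.from_euler('xyz',[np.pi,0,yaw]); rv=(R.inv()*T).as_rotvec()
    return (d/0.1).round(2),(rv/(np.pi/2)).round(3)
def st():
    o=robot.get_obs(); p=o["tool_pos"].copy(); p[2]-=robot.tcp_to_tips
    print("t",round(o["time"],2),"tip",p.round(4),"rpy",o["ee_rot"].round(3),"F",o["wrist_force"].round(1),"w",round(o["width"],3))
if __name__=="__main__":
    st()
    for a in sys.argv[1:]:
        print(a,*rows(*map(float,a.split(","))))
E
python3 go.py 0.45,0.165,0.22,-0.0873
```

```text
t 0.15 tip [ 0.242  -0.4938  0.2046] rpy [-3.14  -0.     0.456] F [-0.5 -0.3 -0.2] w 0.094
0.45,0.165,0.22,-0.0873 [ 4.77 -5.   -0.15] [-0.001  0.     0.346]
```

>>> move_arm:
  increments:
    - [[0.6,0.25,-0.3,-0.05,0,0,0.07],[0.6,0.5,-0.6,-0.1,0,0,0.14],[0.6,0.7,-0.8,-0.15,0,0,0.21],[0.6,0.9,-1,-0.15,0,0,0.28],[0.6,0.9,-1,-0.15,0,0,0.346],[0.6,0.9,-1,-0.15,0,0,0.346]]

```text
time: 0.65
tool_pos: [0.2793, -0.3631, 0.42]
ee_rot: [3.141, -0.0, -0.087]
wrist_force: [0.7, -0.1, 0.4]
width: 0.0581
```

```bash
python3 go.py 0.45,0.165,0.22,-0.0873
```

```text
t 0.65 tip [ 0.2793 -0.3631  0.2208] rpy [ 3.141 -0.    -0.087] F [ 0.7 -0.1  0.4] w 0.058
0.45,0.165,0.22,-0.0873 [ 1.24 -5.41  0.  ] [ 0.001 -0.     0.   ]
```

>>> move_arm:
  increments:
    - [[0.6,0.08,-0.35,0,0,0,0],[0.6,0.16,-0.7,0,0,0,0],[0.6,0.22,-1,0,0,0,0]]

```text
time: 0.9
tool_pos: [0.3096, -0.2661, 0.4191]
ee_rot: [-3.141, 0.001, -0.087]
wrist_force: [0.2, -0.6, 0.5]
width: 0.0564
```

>>> move_arm:
  increments:
    - [[0.6,0.08,-0.35,0,0,0,0],[0.6,0.16,-0.7,0,0,0,0],[0.6,0.22,-1,0,0,0,0]]

```text
time: 1.15
tool_pos: [0.3405, -0.1679, 0.4194]
ee_rot: [-3.141, 0.0, -0.086]
wrist_force: [-0.1, 0.6, 0.2]
width: 0.0566
```

>>> move_arm:
  increments:
    - [[0.6,0.08,-0.35,0,0,0,0],[0.6,0.16,-0.7,0,0,0,0],[0.6,0.22,-1,0,0,0,0]]

```text
time: 1.4
tool_pos: [0.3713, -0.07, 0.4195]
ee_rot: [-3.141, -0.0, -0.085]
wrist_force: [-0.1, -1.1, -0.4]
width: 0.0564
```

>>> move_arm:
  increments:
    - [[0.6,0.08,-0.35,0,0,0,0],[0.6,0.16,-0.7,0,0,0,0],[0.6,0.22,-1,0,0,0,0]]

```text
time: 1.65
tool_pos: [0.4022, 0.0279, 0.4194]
ee_rot: [-3.142, 0.0, -0.085]
wrist_force: [-0.2, -1.5, -0.2]
width: 0.0564
```

>>> move_arm:
  increments:
    - [[0.6,0.08,-0.35,0,0,0,0],[0.6,0.16,-0.7,0,0,0,0],[0.6,0.22,-1,0,0,0,0]]

```text
time: 1.9
tool_pos: [0.433, 0.1257, 0.4192]
ee_rot: [3.141, 0.0, -0.085]
wrist_force: [0.5, -0.4, -0.2]
width: 0.0562
```

```bash
python3 go.py 0.45,0.165,0.22,-0.0873 0.485,0.165,0.048,-0.0873
```

```text
t 1.9 tip [0.433  0.1257 0.22  ] rpy [ 3.141  0.    -0.085] F [ 0.5 -0.4 -0.2] w 0.056
0.45,0.165,0.22,-0.0873 [ 0.14 -0.41 -0.  ] [0.    0.    0.002]
0.485,0.165,0.048,-0.0873 [ 0.49 -0.44  1.72] [0.    0.    0.002]
```

>>> move_arm:
  increments:
    - [[0.6,0.15,-0.25,0.3,0,0,0],[0.6,0.3,-0.44,0.65,0,0,0],[0.6,0.45,-0.44,1,0,0,0]]

```text
time: 2.15
tool_pos: [0.4821, 0.1665, 0.3191]
ee_rot: [-3.139, -0.003, -0.081]
wrist_force: [0.6, 0.2, -0.4]
width: 0.0564
```

>>> move_arm:
  increments:
    - [[0.6,0.02,0,0.2,0,0,0],[0.6,0.02,0,0.45,0,0,0],[0.6,0.02,0,0.7,0,0,0],[0.6,0.02,0,0.7,0,0,0]]

```text
time: 2.48
tool_pos: [0.4813, 0.1628, 0.2431]
ee_rot: [3.138, 0.012, -0.086]
wrist_force: [-0.9, -0.3, -0.2]
width: 0.056
```

```bash
python3 go.py 0.5,0.165,0.05,-0.0873; python3 - <<'E'
from h import *
for n in("scene","top"):
    p,d=robot.snapshot(n); save(f"pics/{n}1.png",p,2.5 if n=="scene" else 3,(150,90,450,290) if n=="scene" else (190,80,450,275))
E
```

```text
t 2.48 tip [0.4813 0.1628 0.0439] rpy [ 3.138  0.012 -0.086] F [-0.9 -0.3 -0.2] w 0.056
0.5,0.165,0.05,-0.0873 [ 0.18 -0.04 -0.06] [0.003 0.008 0.001]
```

View pics/scene1.png

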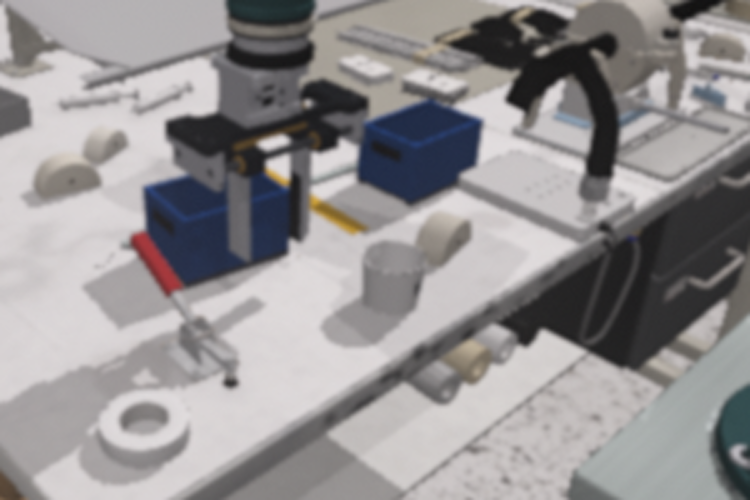

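The fingers are in front of the left crate's near wall. Now I'll push it to the bar.

>>> move_arm:
  increments:
    - [[0.6,0.08,-0.02,0,0,0,0],[0.6,0.16,-0.02,0,0,0,0],[0.6,0.22,-0.02,0,0,0,0],[0.6,0.26,-0.02,0,0,0,0],[0.6,0.3,-0.02,0,0,0,0],[0.6,0.34,-0.02,0,0,0,0],[0.6,0.38,-0.02,0,0,0,0],[0.6,0.42,-0.02,0,0,0,0]]

```text
time: 3.25
tool_pos: [0.525, 0.1622, 0.2498]
ee_rot: [-3.141, 0.001, -0.087]
wrist_force: [-4.5, 1.5, 3.3]
width: 0.0563
```

```bash
python3 go.py 0.5,0.165,0.05,-0.0873; python3 - <<'E'
from h import *
for n in("scene","top"):
    p,d=robot.snapshot(n); save(f"pics/{n}2.png",p,2.5 if n=="scene" else 3,(150,90,450,290) if n=="scene" else (190,80,450,275))
E
```

```text
t 3.25 tip [0.525  0.1622 0.0506] rpy [-3.141e+00  1.000e-03 -8.700e-02] F [-4.5  1.5  3.3] w 0.056
0.5,0.165,0.05,-0.0873 [-0.25 -0.01  0.01] [-0.     0.001 -0.   ]
```

View pics/scene2.png

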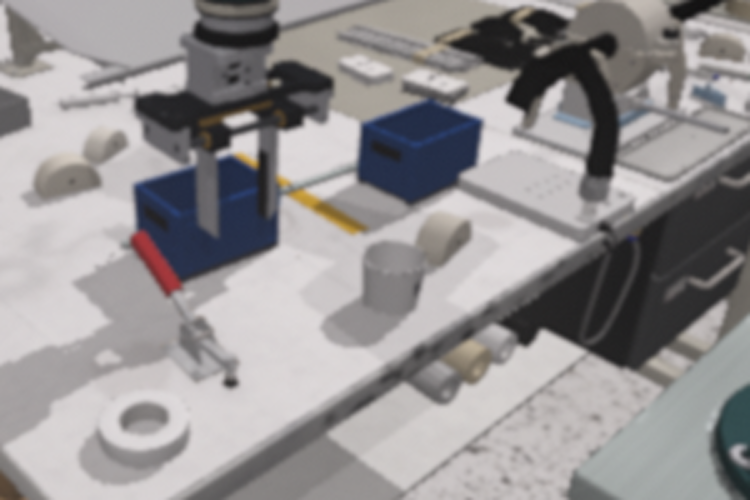

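View pics/top2.png

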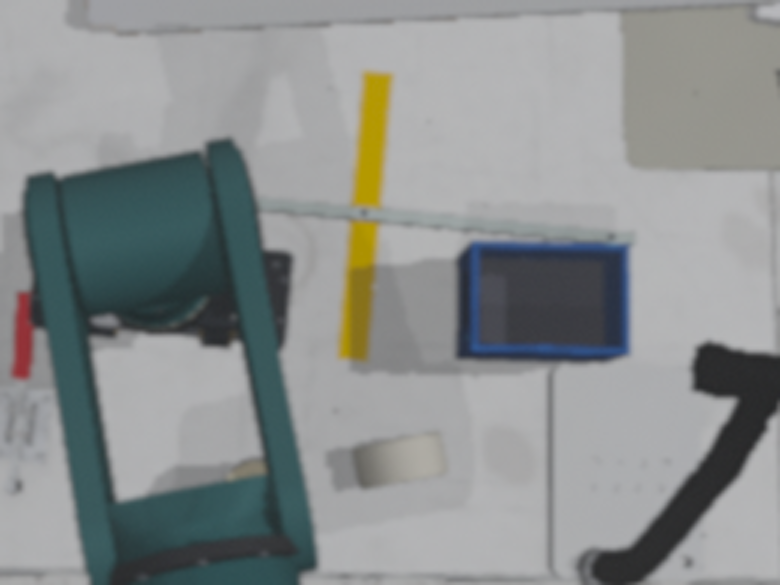

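>>> move_arm:
  increments:
    - [[0.6,0.04,0,-0.02,0,0,0],[0.6,0.08,0,-0.06,0,0,0],[0.6,0.12,0,-0.1,0,0,0],[0.6,0.16,0,-0.14,0,0,0],[0.6,0.19,0,-0.17,0,0,0],[0.6,0.22,0,-0.2,0,0,0],[0.6,0.25,0,-0.23,0,0,0],[0.6,0.28,0,-0.25,0,0,0]]

```text
time: 4.02
tool_pos: [0.552, 0.1598, 0.2766]
ee_rot: [3.142, 0.004, -0.087]
wrist_force: [-11.7, -0.5, 10.7]
width: 0.0564
```

```bash
python3 go.py 0.5,0.165,0.05,-0.0873; python3 - <<'E'
from h import *
for n in("scene",):
    p,d=robot.snapshot(n); save(f"pics/{n}3.png",p,2.5 if n=="scene" else 3,(150,90,450,290) if n=="scene" else (190,80,450,275))
E
```

```text
t 4.02 tip [0.552  0.1598 0.0774] rpy [ 3.142  0.004 -0.087] F [-11.7  -0.5  10.7] w 0.056
0.5,0.165,0.05,-0.0873 [-0.52 -0.01  0.28] [ 0.     0.002 -0.   ]
```

View pics/scene3.png

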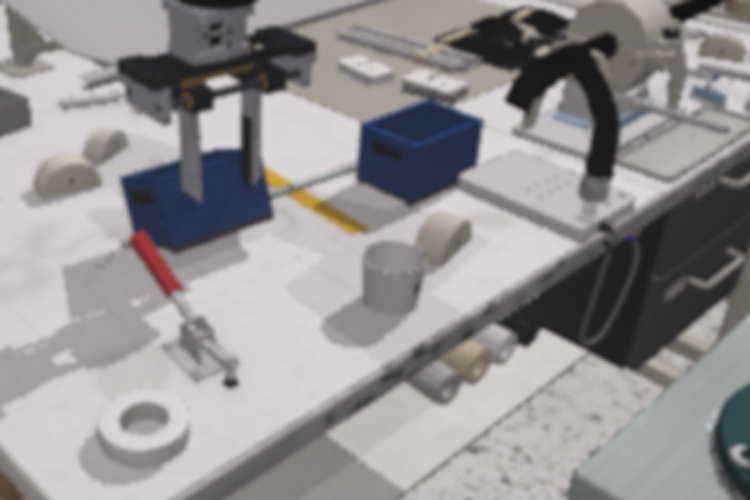

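>>> move_arm:
  increments:
    - [[0.6,0.03,0,-0.06,0,0,0],[0.6,0.06,0,-0.09,0,0,0],[0.6,0.1,0,-0.12,0,0,0],[0.6,0.14,0,-0.14,0,0,0],[0.6,0.18,0,-0.16,0,0,0],[0.6,0.22,0,-0.18,0,0,0],[0.6,0.26,0,-0.2,0,0,0],[0.6,0.29,0,-0.21,0,0,0]]

```text
time: 4.73
tool_pos: [0.5824, 0.1569, 0.2959]
ee_rot: [3.142, -0.001, -0.088]
wrist_force: [-1.4, -0.1, 0.3]
width: 0.0564
```

```bash
python3 go.py 0.5,0.165,0.05,-0.0873; python3 - <<'E'
from h import *
for n in("scene",):
    p,d=robot.snapshot(n); save(f"pics/{n}4.png",p,2.5 if n=="scene" else 3,(150,90,450,290) if n=="scene" else (190,80,450,275))
E
```

```text
t 4.73 tip [0.5824 0.1569 0.0967] rpy [ 3.142e+00 -1.000e-03 -8.800e-02] F [-1.4 -0.1  0.3] w 0.056
0.5,0.165,0.05,-0.0873 [-0.83 -0.01  0.47] [ 0.    -0.001 -0.   ]
```

View pics/scene4.png

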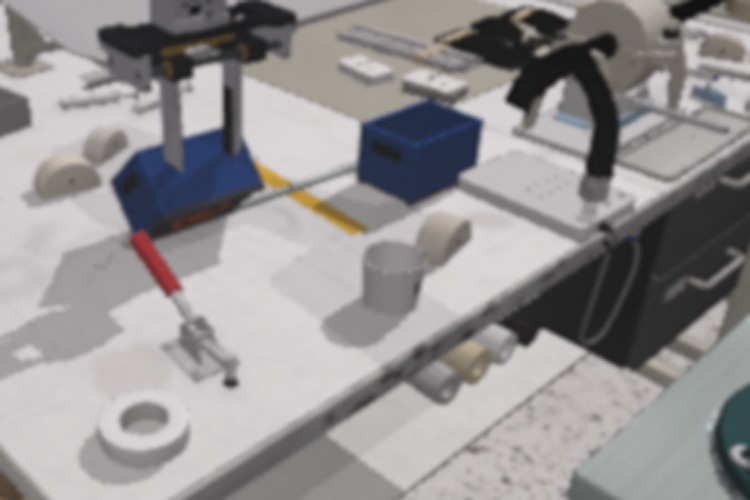

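The orange stamp shows under the left crate, which is at about 40°. I'll carry on over the tipping point.

>>> move_arm:
  increments:
    - [[0.6,0.05,0,-0.01,0,0,0],[0.6,0.1,0,-0.02,0,0,0],[0.6,0.15,0,-0.03,0,0,0],[0.6,0.2,0,-0.03,0,0,0],[0.6,0.25,0,-0.03,0,0,0],[0.6,0.3,0,-0.03,0,0,0],[0.6,0.35,0,-0.03,0,0,0],[0.6,0.38,0,-0.03,0,0,0]]

```text
time: 5.45
tool_pos: [0.621, 0.1535, 0.3003]
ee_rot: [-3.141, -0.005, -0.088]
wrist_force: [-0.3, 0.6, 5.0]
width: 0.0564
```

```bash
python3 go.py 0.5,0.165,0.05,-0.0873; python3 - <<'E'
from h import *
for n in("scene",):
    p,d=robot.snapshot(n); save(f"pics/{n}5.png",p,2.5 if n=="scene" else 3,(150,90,450,290) if n=="scene" else (190,80,450,275))
E
```

```text
t 5.45 tip [0.621  0.1535 0.1011] rpy [-3.141 -0.005 -0.088] F [-0.3  0.6  5. ] w 0.056
0.5,0.165,0.05,-0.0873 [-1.22 -0.01  0.51] [-0.    -0.003 -0.   ]
```

View pics/scene5.png

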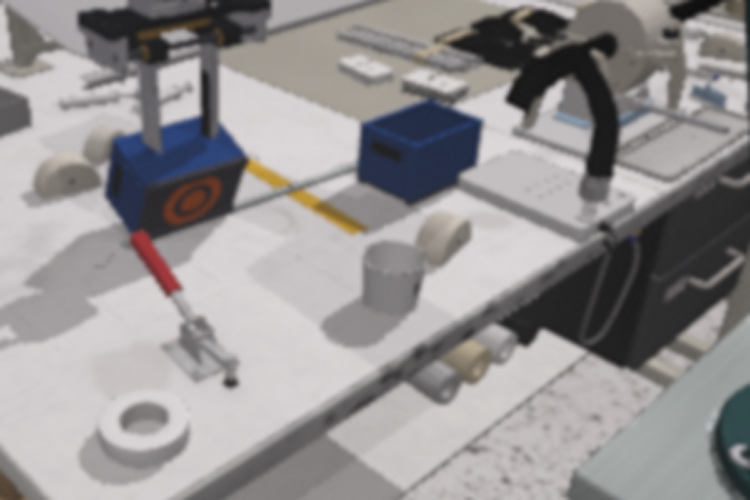

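>>> move_arm:
  increments:
    - [[0.6,0.05,0,-0.01,0,0,0],[0.6,0.1,0,-0.01,0,0,0],[0.6,0.15,0,-0.02,0,0,0],[0.6,0.2,0,-0.02,0,0,0],[0.6,0.2,0,-0.02,0,0,0],[0.6,0.2,0,-0.02,0,0,0]]

```text
time: 6.0
tool_pos: [0.6397, 0.1519, 0.2998]
ee_rot: [3.141, 0.001, -0.088]
wrist_force: [0.2, 0.5, 0.1]
width: 0.0563
```

```bash
python3 go.py 0.5,0.165,0.05,-0.0873; python3 - <<'E'
from h import *
for n in("scene",):
    p,d=robot.snapshot(n); save(f"pics/{n}6.png",p,2.5 if n=="scene" else 3,(150,90,450,290) if n=="scene" else (190,80,450,275))
E
```

```text
t 6.0 tip [0.6397 0.1519 0.1006] rpy [ 3.141e+00  1.000e-03 -8.800e-02] F [0.2 0.5 0.1] w 0.056
0.5,0.165,0.05,-0.0873 [-1.4  -0.01  0.51] [ 0.     0.001 -0.   ]
```

View pics/scene6.png

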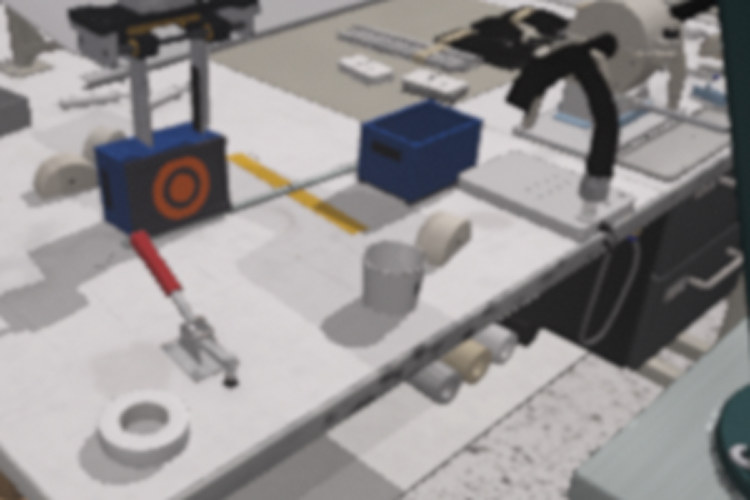

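The left crate lies on its far wall with the stamp toward the robot. Next is the right crate: lift clear, then come back in front of it.

>>> move_arm:
  increments:
    - [[0.6,0,0,-0.3,0,0,0],[0.6,-0.1,0,-0.6,0,0,0],[0.6,-0.4,0.15,-0.65,0,0,0],[0.6,-0.7,0.4,-0.65,0,0,0],[0.6,-1,0.6,-0.65,0,0,0]]

```text
time: 6.47
tool_pos: [0.5334, 0.1005, 0.3666]
ee_rot: [3.141, -0.002, -0.087]
wrist_force: [0.3, 0.1, 0.2]
width: 0.0565
```

```bash
python3 go.py 0.46,-0.095,0.16,-0.0873 0.46,-0.095,0.05,-0.0873; python3 - <<'E'
from h import *
for n in("scene",):
    p,d=robot.snapshot(n); save(f"pics/{n}7.png",p,2.5 if n=="scene" else 3,(150,90,450,290) if n=="scene" else (190,80,450,275))
E
```

```text
t 6.47 tip [0.5334 0.1005 0.1674] rpy [ 3.141e+00 -2.000e-03 -8.700e-02] F [0.3 0.1 0.2] w 0.057
0.46,-0.095,0.16,-0.0873 [-0.56  2.01  0.07] [ 0.    -0.001  0.   ]
0.46,-0.095,0.05,-0.0873 [-0.56  2.01  1.17] [ 0.    -0.001  0.   ]
```

View pics/scene7.png

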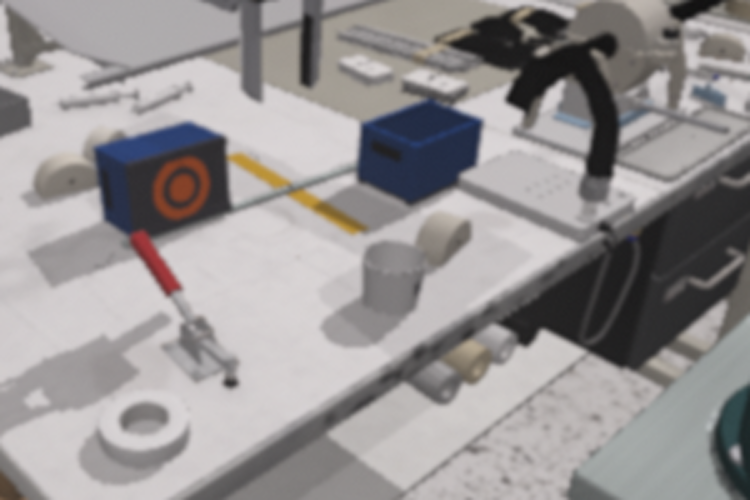

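>>> move_arm:
  increments:
    - [[0.6,-0.15,0.3,0,0,0,0],[0.6,-0.3,0.65,0,0,0,0],[0.6,-0.45,1,0.05,0,0,0]]

```text
time: 6.77
tool_pos: [0.48, 0.0048, 0.3615]
ee_rot: [3.141, -0.002, -0.086]
wrist_force: [1.3, -0.9, -0.6]
width: 0.0566
```

>>> move_arm:
  increments:
    - [[0.6,-0.05,0.3,0.1,0,0,0],[0.6,-0.11,0.65,0.2,0,0,0],[0.6,-0.11,1,0.4,0,0,0],[0.6,-0.11,1,0.7,0,0,0],[0.6,-0.11,1,1,0,0,0],[0.6,-0.11,1,1,0,0,0]]

```text
time: 7.27
tool_pos: [0.4587, -0.0933, 0.2545]
ee_rot: [-3.139, 0.012, -0.089]
wrist_force: [-1.4, 0.6, -1.6]
width: 0.0565
```

```bash
python3 go.py 0.46,-0.095,0.05,-0.0873; python3 - <<'E'
from h import *
for n in("scene","top"):
    p,d=robot.snapshot(n); save(f"pics/{n}8.png",p,2.5 if n=="scene" else 3,(150,90,450,290) if n=="scene" else (190,80,450,275))
E
```

```text
t 7.27 tip [ 0.4587 -0.0933  0.0553] rpy [-3.139  0.012 -0.089] F [-1.4  0.6 -1.6] w 0.056
0.46,-0.095,0.05,-0.0873 [0.02 0.02 0.05] [-0.002  0.008 -0.001]
```

View pics/scene8.png

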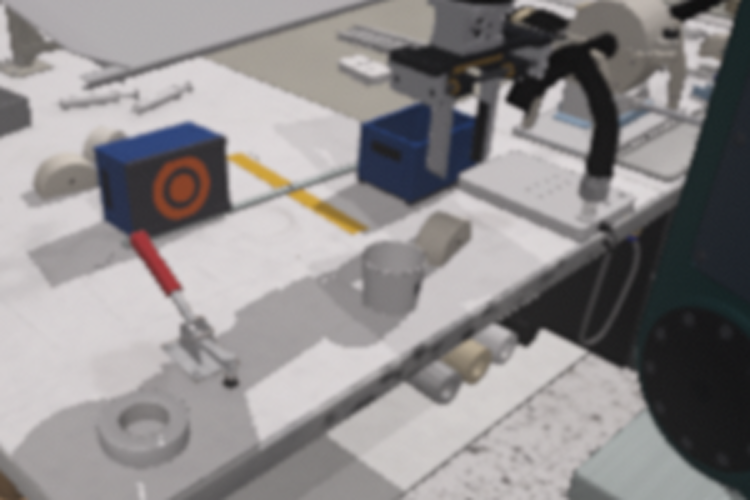

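View pics/top8.png

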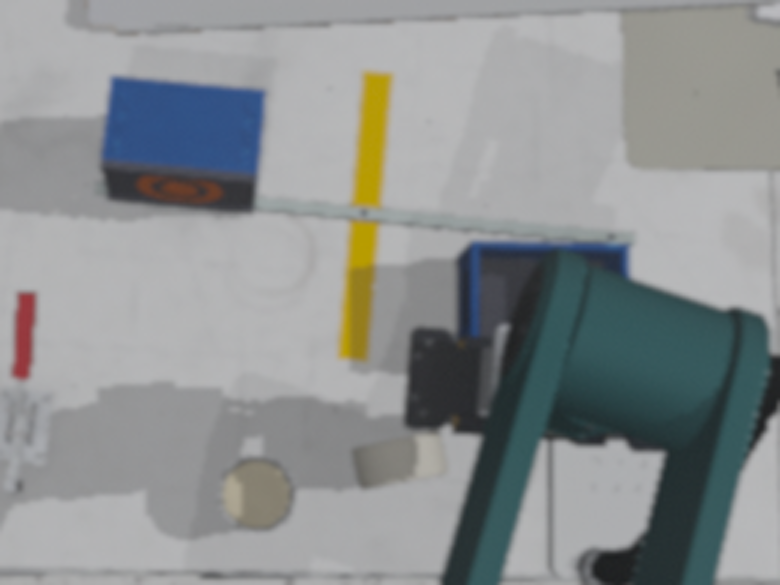

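The right crate is untouched and the fingers are in front of it. I'll shift about 15 mm right while advancing to the bar.

>>> move_arm:
  increments:
    - [[0.6,0.08,0.05,0.02,0,0,0],[0.6,0.14,0.15,0.04,0,0,0],[0.6,0.2,0.15,0.05,0,0,0],[0.6,0.26,0.15,0.05,0,0,0],[0.6,0.32,0.15,0.05,0,0,0],[0.6,0.38,0.15,0.05,0,0,0],[0.6,0.42,0.15,0.05,0,0,0],[0.6,0.46,0.15,0.05,0,0,0]]

```text
time: 8.03
tool_pos: [0.5052, -0.1122, 0.2559]
ee_rot: [3.141, 0.006, -0.088]
wrist_force: [-15.6, 1.5, 13.5]
width: 0.0563
```

```bash
python3 go.py 0.506,-0.109,0.05,-0.0873; python3 - <<'E'
from h import *
for n in("scene",):
    p,d=robot.snapshot(n); save(f"pics/{n}9.png",p,2.5 if n=="scene" else 3,(150,90,450,290) if n=="scene" else (190,80,450,275))
E
```

```text
t 8.03 tip [ 0.5052 -0.1122  0.0567] rpy [ 3.141  0.006 -0.088] F [-15.6   1.5  13.5] w 0.056
0.506,-0.109,0.05,-0.0873 [ 0.01 -0.03  0.07] [ 0.     0.004 -0.   ]
```

View pics/scene9.png

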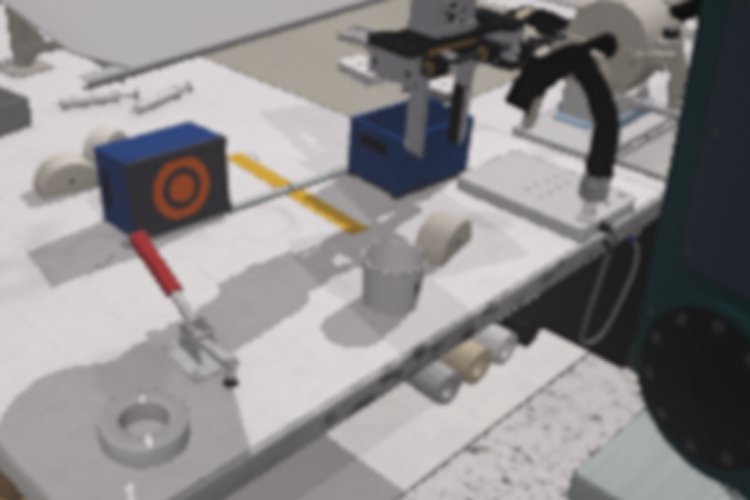

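>>> move_arm:
  increments:
    - [[0.6,0.03,0,-0.04,0,0,0],[0.6,0.06,0,-0.08,0,0,0],[0.6,0.09,0,-0.12,0,0,0],[0.6,0.12,0,-0.16,0,0,0],[0.6,0.15,0,-0.19,0,0,0],[0.6,0.18,0,-0.22,0,0,0],[0.6,0.22,0,-0.25,0,0,0],[0.6,0.25,0,-0.27,0,0,0]]

```text
time: 8.75
tool_pos: [0.5307, -0.1144, 0.2837]
ee_rot: [3.141, 0.002, -0.088]
wrist_force: [-5.6, 0.3, 7.5]
width: 0.0566
```

```bash
python3 go.py 0.506,-0.109,0.05,-0.0873; python3 - <<'E'
from h import *
for n in("scene",):
    p,d=robot.snapshot(n); save(f"pics/{n}10.png",p,2.5 if n=="scene" else 3,(150,90,450,290) if n=="scene" else (190,80,450,275))
E
```

```text
t 8.75 tip [ 0.5307 -0.1144  0.0845] rpy [ 3.141e+00  2.000e-03 -8.800e-02] F [-5.6  0.3  7.5] w 0.057
0.506,-0.109,0.05,-0.0873 [-0.25 -0.03  0.35] [ 0.     0.001 -0.   ]
```

View pics/scene10.png

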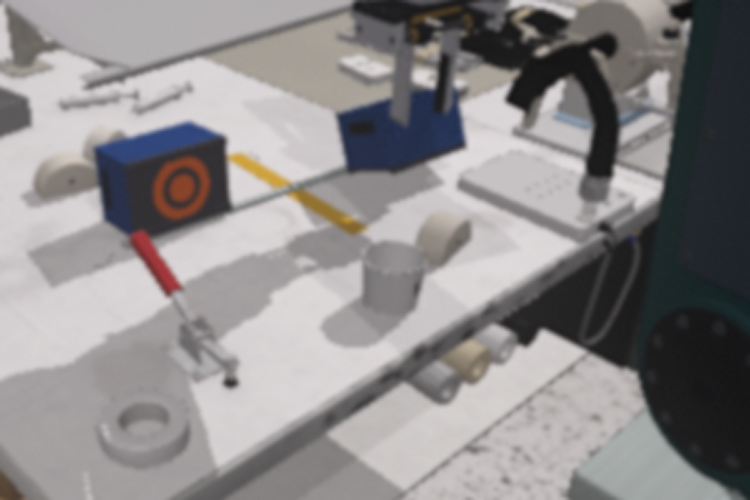

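>>> move_arm:
  increments:
    - [[0.6,0.03,0,-0.04,0,0,0],[0.6,0.06,0,-0.06,0,0,0],[0.6,0.1,0,-0.09,0,0,0],[0.6,0.14,0,-0.11,0,0,0],[0.6,0.18,0,-0.13,0,0,0],[0.6,0.22,0,-0.15,0,0,0],[0.6,0.26,0,-0.16,0,0,0],[0.6,0.3,0,-0.17,0,0,0]]

```text
time: 9.47
tool_pos: [0.5612, -0.1172, 0.2999]
ee_rot: [3.142, -0.0, -0.088]
wrist_force: [-1.7, -0.1, 2.4]
width: 0.0561
```

```bash
python3 go.py 0.506,-0.109,0.05,-0.0873; python3 - <<'E'
from h import *
for n in("scene",):
    p,d=robot.snapshot(n); save(f"pics/{n}11.png",p,2.5 if n=="scene" else 3,(150,90,450,290) if n=="scene" else (190,80,450,275))
E
```

```text
t 9.47 tip [ 0.5612 -0.1172  0.1007] rpy [ 3.142 -0.    -0.088] F [-1.7 -0.1  2.4] w 0.056
0.506,-0.109,0.05,-0.0873 [-0.56 -0.03  0.51] [ 0. -0. -0.]
```

View pics/scene11.png

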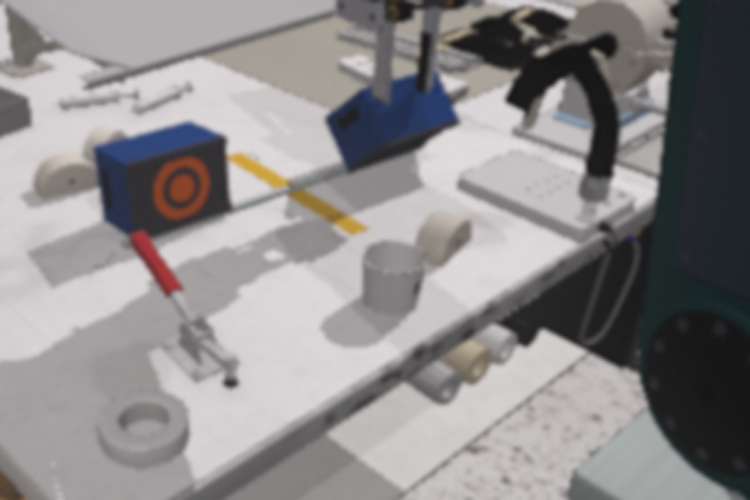

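>>> move_arm:
  increments:
    - [[0.6,0.05,0,-0.01,0,0,0],[0.6,0.1,0,-0.02,0,0,0],[0.6,0.15,0,-0.02,0,0,0],[0.6,0.2,0,-0.02,0,0,0],[0.6,0.25,0,-0.02,0,0,0],[0.6,0.3,0,-0.02,0,0,0],[0.6,0.35,0,-0.02,0,0,0],[0.6,0.4,0,-0.02,0,0,0]]

```text
time: 10.18
tool_pos: [0.6015, -0.1208, 0.3028]
ee_rot: [3.141, -0.003, -0.088]
wrist_force: [0.1, 0.2, 3.7]
width: 0.056
```

>>> move_arm:
  increments:
    - [[0.6,0.05,0,-0.01,0,0,0],[0.6,0.1,0,-0.02,0,0,0],[0.6,0.15,0,-0.02,0,0,0],[0.6,0.19,0,-0.02,0,0,0],[0.6,0.19,0,-0.02,0,0,0],[0.6,0.19,0,-0.02,0,0,0]]

```text
time: 10.68
tool_pos: [0.6195, -0.1224, 0.3029]
ee_rot: [-3.141, 0.001, -0.088]
wrist_force: [0.3, 0.7, -0.5]
width: 0.0561
```

```bash
python3 go.py 0.506,-0.109,0.05,-0.0873; python3 - <<'E'
from h import *
for n in("scene",):
    p,d=robot.snapshot(n); save(f"pics/{n}12.png",p,2.5 if n=="scene" else 3,(150,90,450,290) if n=="scene" else (190,80,450,275))
E
```

```text
t 10.68 tip [ 0.6195 -0.1224  0.1037] rpy [-3.141e+00  1.000e-03 -8.800e-02] F [ 0.3  0.7 -0.5] w 0.056
0.506,-0.109,0.05,-0.0873 [-1.14 -0.03  0.54] [-0.     0.001 -0.   ]
```

View pics/scene12.png

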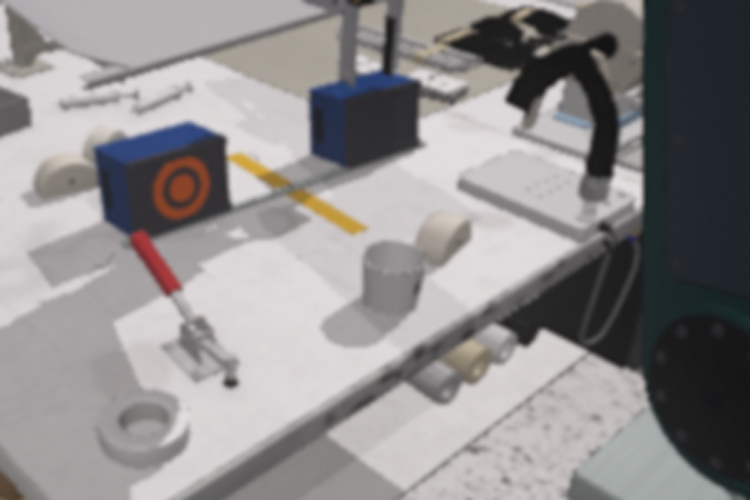

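Both crates are down. I'll lift, go left over the stamped crate at a safe height, and measure it.

>>> move_arm:
  increments:
    - [[0.6,0,0,-0.3,0,0,0],[0.6,-0.2,-0.1,-0.6,0,0,0],[0.3,-0.35,-0.45,-0.8,0,0,0],[0,-0.35,-0.8,-0.8,0,0,0],[0,-0.35,-1,-0.8,0,0,0]]

```text
time: 11.15
tool_pos: [0.5925, -0.0173, 0.387]
ee_rot: [-3.14, -0.005, -0.087]
wrist_force: [0.9, -0.7, -0.9]
width: 0.04
```

```bash
python3 - <<'E'
from h import *
c=robot.camera_params("top"); p,d=robot.snapshot("top"); save("pics/top13.png",p,3,(190,80,450,275))
W=cloud(c,d)
h=cv2.cvtColor(p,cv2.COLOR_RGB2HSV)
m=((h[...,0]>100)&(h[...,0]<130)&(h[...,1]>120)&(W[...,2]>.07)&(W[...,2]<.1)).astype(np.uint8)
n,l,s,_=cv2.connectedComponentsWithStats(m)
for i in range(1,n):
    if s[i,4]<200: continue
    r=cv2.minAreaRect(np.argwhere(l==i)[:,::-1].astype(np.float32)); w=np.array([ray(c,b,.088) for b in cv2.boxPoints(r)])
    print(s[i],np.median(W[l==i][:,2]),w[:,:2].round(4).tolist(),w.mean(0).round(4))
E
python3 go.py 0.64,0.26,0.18,-0.0873
```

```text
[ 225  107   52   30 1320] 0.08740012587935869 [[0.6382, 0.2109], [0.7003, 0.2067], [0.6908, 0.0917], [0.629, 0.0965]] [0.6646 0.1514 0.088 ]
t 11.2 tip [ 0.5928 -0.0147  0.1864] rpy [-3.138e+00 -3.000e-03 -8.300e-02] F [ 0.   1.7 -0.2] w 0.036
0.64,0.26,0.18,-0.0873 [ 0.24 -2.78  0.07] [-0.002 -0.002  0.003]
```

View pics/top13.png

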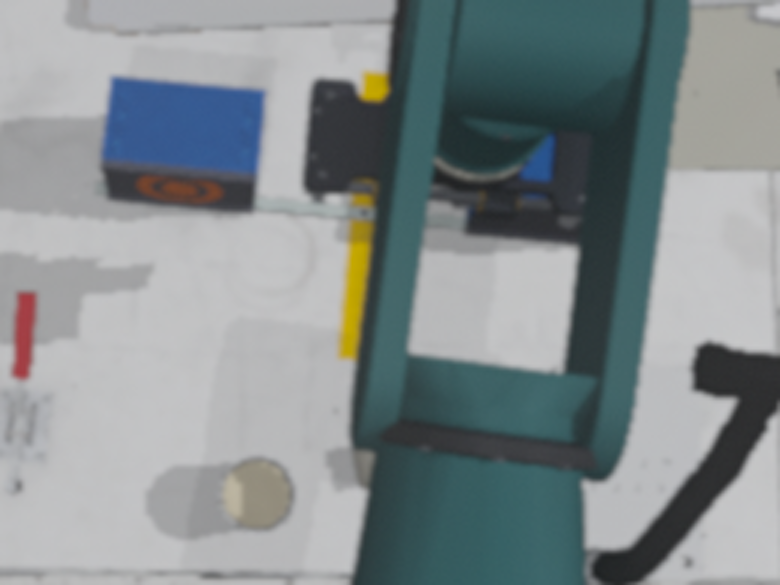

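The stamped crate's top centre is at about (0.665, 0.151), so it needs about 125 mm of sideways travel, and I'll stop short of the right crate. Next I'll go to its left side with the fingers shut.

>>> move_arm:
  increments:
    - [[0,0.05,-0.35,0,0,0,0],[0,0.08,-0.7,0,0,0,0],[0,0.1,-1,0,0,0,0]]

```text
time: 11.45
tool_pos: [0.6119, 0.0803, 0.3835]
ee_rot: [-3.141, 0.0, -0.088]
wrist_force: [1.1, 0.4, -0.2]
width: 0.0159
```

>>> move_arm:
  increments:
    - [[0,0.03,-0.35,0,0,0,0],[0,0.06,-0.7,0,0,0,0],[0,0.08,-1,0,0,0,0]]

```text
time: 11.7
tool_pos: [0.6287, 0.1797, 0.3833]
ee_rot: [3.141, 0.001, -0.087]
wrist_force: [0.0, 0.1, 0.1]
width: 0.0002
```

```bash
python3 go.py 0.653,0.253,0.17,-0.0873 0.653,0.253,0.025,-0.0873
```

```text
t 11.7 tip [0.6287 0.1797 0.1841] rpy [ 3.141e+00  1.000e-03 -8.700e-02] F [0.  0.1 0.1] w 0.0
0.653,0.253,0.17,-0.0873 [ 0.18 -0.75  0.14] [0. 0. 0.]
0.653,0.253,0.025,-0.0873 [ 0.18 -0.75  1.59] [0. 0. 0.]
```

>>> move_arm:
  increments:
    - [[0,0.08,-0.35,0,0,0,0],[0,0.16,-0.65,0,0,0,0],[0,0.18,-0.75,0.1,0,0,0],[0,0.18,-0.75,0.35,0,0,0],[0,0.18,-0.75,0.65,0,0,0],[0,0.18,-0.75,0.85,0,0,0],[0,0.18,-0.75,0.85,0,0,0]]

```text
time: 12.28
tool_pos: [0.6518, 0.2498, 0.2908]
ee_rot: [3.136, 0.012, -0.088]
wrist_force: [-0.2, 0.2, -1.1]
width: 0.0009
```

```bash
python3 go.py 0.653,0.253,0.025,-0.0873;  python3 - <<'E'
from h import *
for n in("scene","top"):
    p,d=robot.snapshot(n); save(f"pics/{n}14.png",p,2.5 if n=="scene" else 3,(150,90,450,290) if n=="scene" else (190,80,450,275))
E
```

```text
t 12.28 tip [0.6518 0.2498 0.0916] rpy [ 3.136  0.012 -0.088] F [-0.2  0.2 -1.1] w 0.001
0.653,0.253,0.025,-0.0873 [ 0.02 -0.04  0.67] [ 0.004  0.008 -0.001]
```

View pics/scene14.png

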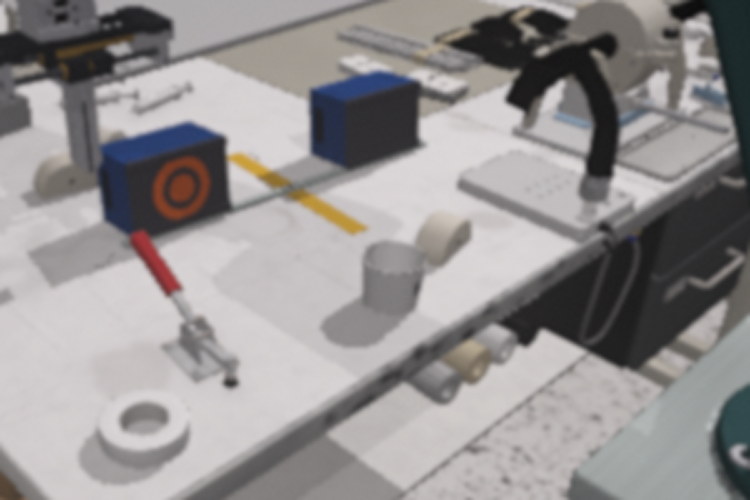

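View pics/top14.png

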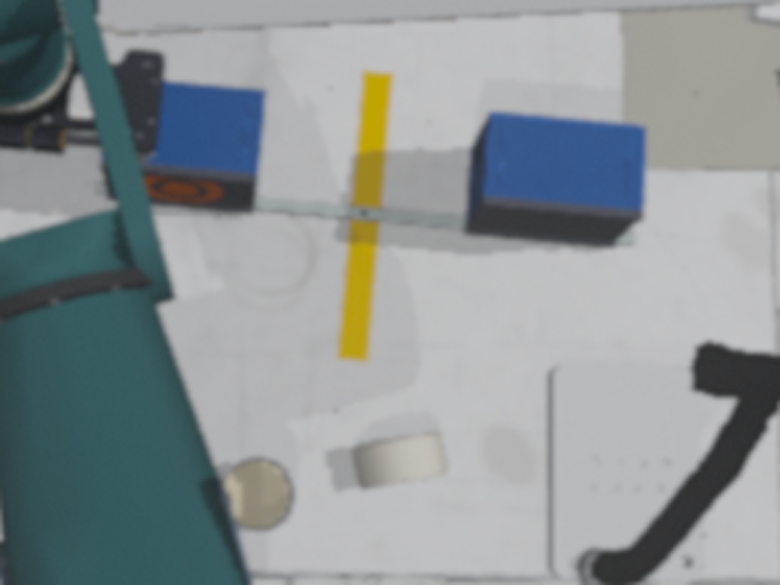

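>>> move_arm:
  increments:
    - [[0,0,0,0.2,0,0,0],[0,0,0,0.4,0,0,0],[0,0,0,0.55,0,0,0],[0,0,0,0.65,0,0,0],[0,0,0,0.65,0,0,0],[0,0.01,0.04,0.65,0,0,0],[0,0.01,0.08,0.65,0,0,0]]

```text
time: 12.97
tool_pos: [0.6543, 0.2429, 0.236]
ee_rot: [-3.141, -0.004, -0.088]
wrist_force: [1.2, 0.2, 0.6]
width: 0.0004
```

>>> move_arm:
  increments:
    - [[0,0,0.06,0,0,0,0],[0,0,0.12,0,0,0,0],[0,0,0.18,0,0,0,0],[0,0,0.24,0,0,0,0],[0,0,0.3,0,0,0,0],[0,0,0.36,0,0,0,0],[0,0,0.42,0,0,0,0],[0,0,0.48,0,0,0,0]]

```text
time: 13.63
tool_pos: [0.6496, 0.1953, 0.2348]
ee_rot: [-3.14, -0.002, -0.087]
wrist_force: [-0.2, 5.2, 4.5]
width: 0.0004
```

```bash
python3 go.py 0.653,0.253,0.025,-0.0873;  python3 - <<'E'
from h import *
for n in("scene","top"):
    p,d=robot.snapshot(n); save(f"pics/{n}15.png",p,2.5 if n=="scene" else 3,(150,90,450,290) if n=="scene" else (190,80,450,275))
E
```

```text
t 13.63 tip [0.6496 0.1953 0.0356] rpy [-3.14e+00 -2.00e-03 -8.70e-02] F [-0.2  5.2  4.5] w 0.0
0.653,0.253,0.025,-0.0873 [-0.02 -0.58  0.11] [-0.001 -0.001  0.   ]
```

View pics/scene15.png

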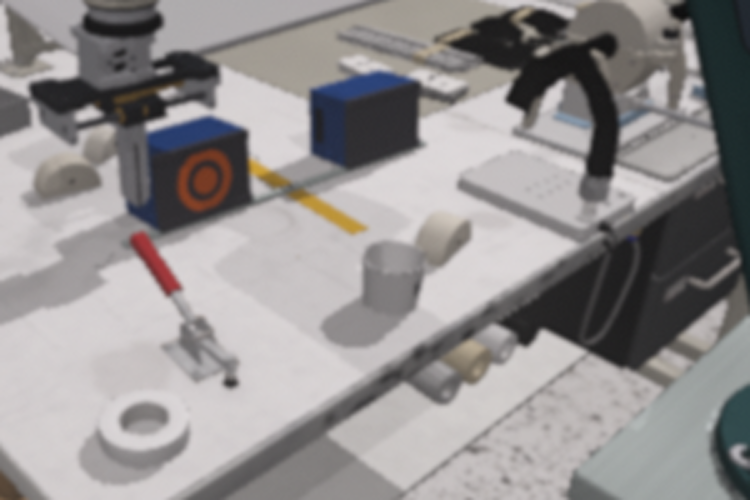

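View pics/top15.png

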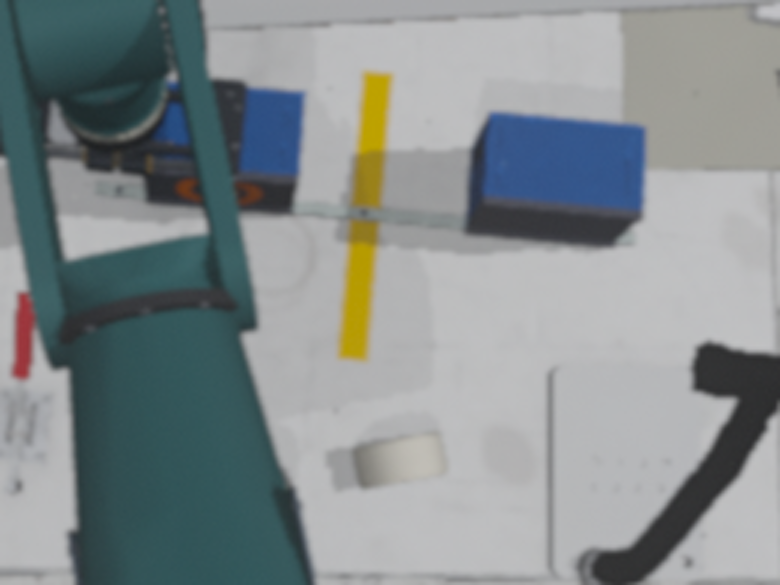

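It slides cleanly, about 30 mm so far. I'll push another 100 mm or so.

>>> move_arm:
  increments:
    - [[0,0,0.06,0,0,0,0],[0,0,0.12,0,0,0,0],[0,0,0.19,0,0,0,0],[0,0,0.26,0,0,0,0],[0,0,0.33,0,0,0,0],[0,0,0.4,0,0,0,0],[0,0,0.46,0,0,0,0],[0,0,0.5,0,0,0,0]]

```text
time: 14.4
tool_pos: [0.6449, 0.1445, 0.2338]
ee_rot: [3.142, -0.0, -0.088]
wrist_force: [1.0, 4.1, 4.9]
width: 0.0003
```

```bash
python3 go.py 0.653,0.253,0.025,-0.0873;  python3 - <<'E'
from h import *
for n in("scene","top"):
    p,d=robot.snapshot(n); save(f"pics/{n}16.png",p,2.5 if n=="scene" else 3,(150,90,450,290) if n=="scene" else (190,80,450,275))
E
```

```text
t 14.4 tip [0.6449 0.1445 0.0346] rpy [ 3.142 -0.    -0.088] F [1.  4.1 4.9] w 0.0
0.653,0.253,0.025,-0.0873 [-0.02 -1.09  0.1 ] [ 0.    -0.    -0.001]
```

View pics/top16.png

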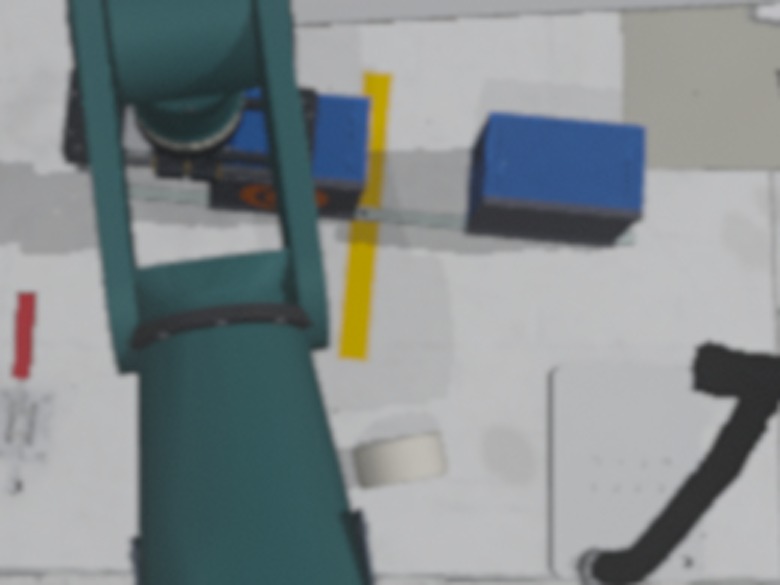

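View pics/scene16.png

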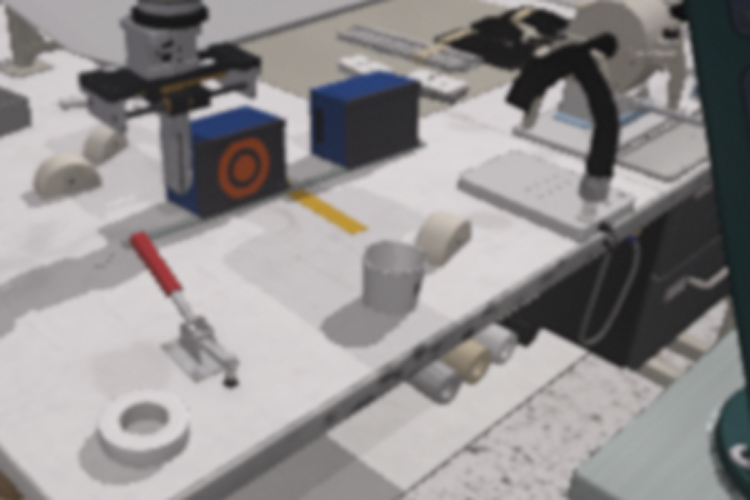

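>>> move_arm:
  increments:
    - [[0,0,0.07,0,0,0,0],[0,0,0.14,0,0,0,0],[0,0,0.21,0,0,0,0],[0,0,0.28,0,0,0,0],[0,0,0.35,0,0,0,0],[0,0,0.42,0,0,0,0],[0,0,0.48,0,0,0,0],[0,0,0.53,0,0,0,0]]

```text
time: 15.17
tool_pos: [0.6401, 0.0916, 0.2332]
ee_rot: [3.141, 0.001, -0.088]
wrist_force: [0.3, 2.5, 0.3]
width: 0.0004
```

>>> move_arm:
  increments:
    - [[0,0,0,0,0,0,0],[0,0,-0.1,0,0,0,0],[0,0,-0.35,0,0,0,0],[0,0,-0.6,-0.1,0,0,0],[0,-0.1,-0.8,-0.4,0,0,0],[0,-0.3,-0.9,-0.7,0,0,0],[0,-0.6,-1,-1,0,0,0]]

```text
time: 15.75
tool_pos: [0.5908, 0.1984, 0.3321]
ee_rot: [3.14, 0.001, -0.087]
wrist_force: [-0.7, 0.6, 0.5]
width: 0.0004
```

>>> move_arm:
  increments:
    - [[0,-0.3,-0.3,-0.2,0,0,0],[0,-0.6,-0.6,-0.2,0,0,0],[0,-0.9,-0.9,-0.2,0,0,0],[0,-1,-1,-0.2,0,0,0]]

```text
time: 16.08
tool_pos: [0.4967, 0.3086, 0.3533]
ee_rot: [-3.14, 0.0, -0.084]
wrist_force: [-0.8, -0.4, -0.1]
width: 0.0002
```

```bash
python3 go.py 0.653,0.253,0.025,-0.0873;  python3 - <<'E'
from h import *
c=robot.camera_params("top")
for n in("scene","top"):
    p,d=robot.snapshot(n); save(f"pics/{n}17.png",p,2.5 if n=="scene" else 3,(150,90,450,290) if n=="scene" else (190,80,450,275))
W=cloud(c,d); h=cv2.cvtColor(p,cv2.COLOR_RGB2HSV)
m=((h[...,0]>100)&(h[...,0]<130)&(h[...,1]>120)&(W[...,2]>.07)&(W[...,2]<.1)).astype(np.uint8)
n,l,s,_=cv2.connectedComponentsWithStats(m)
ex=np.array([.996,-.087]);ey=np.array([.087,.996])
for i in range(1,n):
    if s[i,4]<200: continue
    r=cv2.minAreaRect(np.argwhere(l==i)[:,::-1].astype(np.float32)); w=np.array([ray(c,b,.088) for b in cv2.boxPoints(r)])
    q=w.mean(0)[:2]-[.613,.0077]
    print(s[i],np.median(W[l==i][:,2]),w[:,:2].round(4).tolist(),'line frame',q@ex,q@ey)
m=((h[...,0]<15)&(h[...,1]>130)&(h[...,2]>90)&(W[...,2]>.01)&(W[...,0]>.56)&(W[...,0]<.66)); q=W[m].mean(0); print('stamp',m.sum(),q,(q[:2]-[.613,.0077])@ex,(q[:2]-[.613,.0077])@ey)
roi=np.zeros(m.shape,bool); roi[215:262,130:345]=1
n,l,s,_=cv2.connectedComponentsWithStats((roi&(W[...,2]>.012)&(W[...,2]<.06)).astype(np.uint8))
for i in range(1,n):
    if s[i,4]>200:
        r=cv2.minAreaRect(np.argwhere(l==i)[:,::-1].astype(np.float32)); print(s[i],ray(c,r[0],.03).round(4))
E
```

```text
t 16.08 tip [0.4967 0.3086 0.1541] rpy [-3.14   0.    -0.084] F [-0.8 -0.4 -0.1] w 0.0
0.653,0.253,0.025,-0.0873 [1.6  0.42 1.29] [-0.001  0.     0.002]
[ 283  112   52   29 1353] 0.08737597712681078 [[0.6268, 0.0781], [0.6892, 0.0749], [0.683, -0.0417], [0.6208, -0.0378]] line frame 0.040850118635531854 0.014297866070015985
[ 350  118   54   32 1412] 0.08735666506433329 [[0.6131, -0.0724], [0.6752, -0.0785], [0.6646, -0.1989], [0.6028, -0.1921]] line frame 0.03827643291354565 -0.14035583523316358
stamp 66 [0.6143368  0.01915859 0.0496716 ] 0.0003345544856141324 0.011529052921828325
[308 224  31  19 423] [ 0.4139 -0.0189  0.03  ]
[142 228  30  29 476] [0.3882 0.3717 0.03  ]
[263 232  25  26 479] [0.386  0.0927 0.03  ]
```

View pics/top17.png

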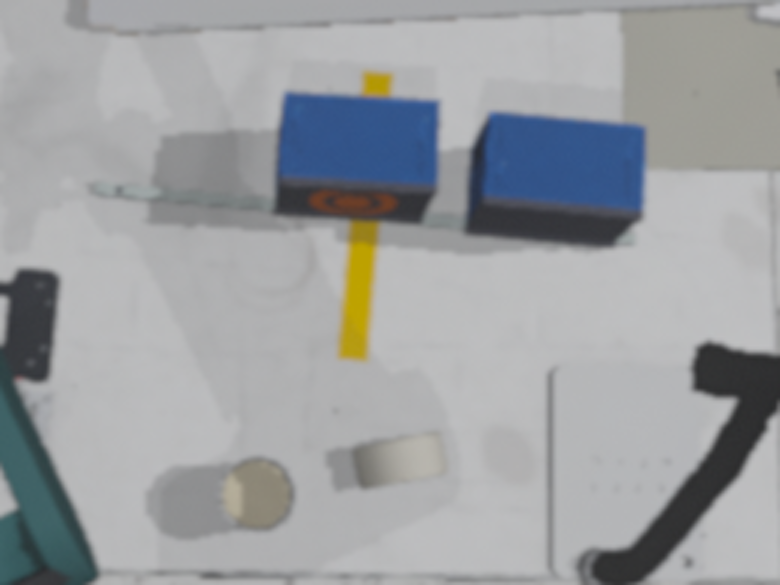

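View pics/scene17.png

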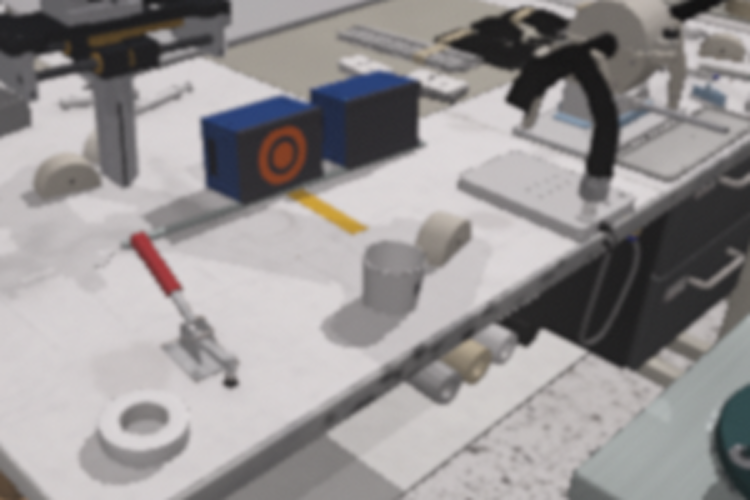

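>>> move_arm:
  increments:
    - [[0,0,0,-0.1,0,0,0],[0,0,0,-0.2,0,0,0],[0,0,0,-0.2,0,0,0],[0,0,0,-0.2,0,0,0]]

```text
time: 16.52
tool_pos: [0.5009, 0.3044, 0.3739]
ee_rot: [-3.141, -0.003, -0.09]
wrist_force: [0.7, -0.5, -0.3]
width: 0.0002
```

```bash
python3 -c "
from go import *
st(); print(robot.close_job()); st()"
```

```text
t 16.52 tip [0.5009 0.3044 0.1747] rpy [-3.141e+00 -3.000e-03 -9.000e-02] F [ 0.7 -0.5 -0.3] w 0.0
the job is handed in; nothing more can be done
None
the job is handed in; nothing more can be done
```

I tipped the left crate over the bar and then the right one. The left crate carried the stamp, so I pushed it sideways onto the dispatch line. I handed the job in at 16.5 s of the 61 s allowed.

My last checks before handing in:
- **Stamped crate:** the stamp's centre measured about 0 mm along the line from its middle and 12 mm to the side of it (limits 80 and 50 mm). In the last pictures it lies on its far wall with the stamp facing the robot.
- **Other crate:** it lies on its far wall, with a visible gap to the stamped crate. I put its far foot about 16–20 mm from where it stood, from the gap to the bar. I did not measure the foot itself again (limit 60 mm).
- **Bystanders:** the cup, former and tape roll measured within about 1 mm of where they were at the start.
- **Arm:** the gripper stood clear of everything. The highest wrist force I read was about 21 N, at the ends of moves.

No check failed or disagreed. I did not measure how far either crate is tilted past level; I judged that from the pictures and their top height of about 87 mm.

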